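# Find the concealed catch of the nut cabinet

### The arm

A 6-joint arm with a two-finger parallel gripper is mounted at the origin on the work surface. World frame = base frame: x ahead of the robot, y to its left, z up, the work surface at z = 0. Lengths are in m, angles in degrees, forces in N, time in s.
With the tool pointing down it reaches from about 0.3 to 0.75 m from the base axis. Payload 8.5 kg.
Tool frame: the origin (TCP) lies on the centre line of the jaws, within the pads' length; the fingertips stand env.tcp_to_tips ahead of it and the grasp point (between the pads) lies 8 mm behind it (env.tcp_to_tips is the distance from the TCP to the fingertips, in m); z points along the fingers, y is the direction in which the jaws open and shut (so a half turn about z gives the same grasp; the last joint's range is limited). The gripper opens to 85 mm and grips with 20 to 120 N. Pads are 22 mm wide; open, the fingers measure 114 mm over their backs; the gripper's body (76 mm by 85 mm) begins 54 mm behind the grasp point. The pads swing forward as they close: fully open they stand 13 mm farther back than shut.
Start: joints at [-86.82, 21.807, 74.336, -0, 83.858, -12.336], TCP at [0.147, -0.53, 0.216] pointing down, gripper open.
Joint ranges: [-178.18, 178.18], [-50.72, 133.34], [12.68, 142.11], [-81.47, 261.47], [9.98, 163.14], [-165.26, 165.26]. Speed limits (degrees/s): [136.94, 136.94, 180, 180, 180, 180].

### API

Orientations are given as a 3x3 rotation matrix whose columns are the frame's x, y, z axes.
In Python, from rig import env gives the robot as it stands. The module is installed in compiled form; this text tells all that it offers.
- The arm moves only by the tool carry_out, never from a script. Its argument "rows" is a list of rows, each an object of numbers: "tx", "ty", "tz": the shift along the tool's x, y, z in cm; "yaw": the turn about the tool's z in rad. In form: [{"tx": .., "ty": .., "tz": .., "yaw": ..}, ...]. A call has 1 to 12 rows; each row shifts and turns the pose as measured when the row begins, along the tool's axes as they then stand; what a row does not reach is not made up. A row lasts 1/10 s, in which the tool goes at most 50 mm and 8.59 degrees, less where a joint would pass 70% of its speed; a pose out of reach is approached as far as the arm can. A call is refused whole if a number of a shift passes 5 or a number of a turn 0.15, either way. A call with a gripper value outside its range is refused whole. "jaw" is the closure, from -1 (fully open) to 1 (shut), set as the call begins (left out, the last holds). The fingers move at their own pace and stop on an object; "squeeze" is the grip in N (left out, the last holds). Time passes only in rows, so rows that do not move let the fingers close. It gives the time, the measured TCP pose, the force and the opening at its end, in the units of the state.
- env.observe(): the state, without advancing time (a new reading comes with each control period).
- env.get_image(name): name is "scene" or "side" or "wrist"; returns the picture (420x560x3 uint8, red, green, blue); there is no depth.
- env.camera_params(name): a dict with "vertical_fov" (degrees; the focal length in pixels is half the picture's height over the tangent of half this angle, whatever the lens; pixels are square), "cx", "cy" (the principal point, pixels), "view" (4x4, takes a point from world to camera coordinates). Camera axes: x right, y up, looking along -z (the intrinsics and any distortion apply to the point x, -y, -z); pixel columns grow to the right and rows downward; lengths in m; the calibration is good to about 2 mm. A picture is of the moment at which its call begins: read the wrist's pose just before it. camera_params takes no time and is no camera call; for the wrist camera it gives the pose at the moment of the call.
- env.close_job(): hands the job in, once; it reports no verdict.
The state is a dict: "time_s": time; "q": joint angles; "qvel": joint speeds; "joint_efforts": joint torques, N m; "position": TCP position; "tool_rot": TCP orientation; "ft_force": force on the tool from outside, world axes, zero at the start; "wrist_torque": the same for the moment, N m; "grip_width": finger opening in m.
Only numpy, scipy, OpenCV 4.12 (cv2) and the standard library are available. Lean on these libraries where they do the work, as an engineer would, in place of code of your own. Each camera call takes 0.05 s, during which the arm holds its last target. There are 200 camera calls.

### The job

The tray of the low steel nut cabinet is kept shut by a concealed push catch: one of the six flush square plates in the cabinet's top gives when pressed, the other five are blanks that look just the same. Feel over the plates with the fingertips, find the one that gives and press it in until the tray springs out, then take the hand away so that the plate comes back up and the tray stays out. Push only: do not touch the tray itself, and do not pick up or shift any of the loose hardware.

Things in the scene. Friction and masses are not known exactly. Their poses are not given: they have to be found in the camera images.
- chest: The nut cabinet: a fixed, level, low grey steel box, 230 (own x) by 380 (own y) by 90 mm high, on the bench. Origin: centre of its underside, z up; its -x side is the front, with the tray. Its flat top panel has six square openings, each holding a flush plate (see panel).
- panel (a point): Centre of the cabinet's flat top, axes as the cabinet's. The 62 mm openings, edged by 3 mm black seals, are centred at own x = -42 or 42 and y = -105, 0 or 105 mm. Each holds a 58 mm square grey plate, its top 1.5 mm below the panel. Five are rigid blanks; one is the release: each time in another place, not to be told by eye.
- release (a joint): How far the release plate is pushed in, in m: 0 = up (1.5 mm below the panel), 0.007 = fully in (8.5 mm below the panel). A spring resists with 2 N at first and 5.5 N at the bottom and brings the plate back up when let go. The catch frees the tray once the plate is about 4.5 mm in.
- tray: The tray of the cabinet, 360 mm wide, 56 mm high grey front with a black tab, black inside, holding nuts. Its origin coincides with the cabinet's origin while it is shut; when the catch is freed a spring drives it out by itself 45 mm along the cabinet's own -x within about half a second, and it stays out. Not to be touched.
- big_nut: Loose steel hex nut, 28 mm across corners, 18 mm high, lying on the cabinet's panel in the 43 mm strip between the middle and the +y plates. Origin: centre of its underside. Leave it where it is.
- spacer: Loose steel spacer ring, 26 mm across, 22 mm high, standing on the cabinet's panel in the 43 mm strip between the middle and the -y plates. Origin: centre of its underside. Leave it where it is.
- bolt: Large steel bolt standing on its hex head, 36 mm across and 68 mm high. Origin: centre of its underside. Stands/lies loose on the bench; leave it where it is. 
- wrench: Steel wrench lying on the bench, about 180 mm long. Stands/lies loose on the bench; leave it where it is. 
- screwdriver: Screwdriver lying on the bench, about 200 mm long. Stands/lies loose on the bench; leave it where it is. 
- coupler: Tall hex coupling nut, 34 mm across, 50 mm high. Origin: centre of its underside. Stands/lies loose on the bench; leave it where it is. 
- oil: White oil bottle with a black cap, 50 mm across, 120 mm high. Origin: centre of its underside. Stands/lies loose on the bench; leave it where it is. 

How it is judged:
By the outcome, as a careful person would: the job done as asked, in the order asked, and still so for the second after the job is handed in, with the robot touching nothing.
It also fails if it takes over 51 s, if anything falls off the work surface, if the arm or the gripper's body presses on something with over 40 N, if the wrist force passes 120 N, or if a joint passes its speed limit or range.

## Working session

There is one attempt and no reset: what is moved stays moved. The work goes in short steps, Python scripts to look and compute and a tool call to move; the robot and the scene stay as the last step left them, time stands still between calls to the robot, and variables do not carry over. Pictures are saved under pics/ and viewed, about 8 in all and at most 12, crops included, and the job is handed in when it is done.

Besides the shell and the picture viewer there is one more tool, called after "Call:" in YAML: its name, and indented under it one key for each argument. carry_out: Moves the arm, as the interface text tells. Its arguments: {"type":"object","properties":{"rows":{"type":"array","items":{"type":"object","properties":{"tx":{"type":"number"},"ty":{"type":"number"},"tz":{"type":"number"},"yaw":{"type":"number"}}}},"jaw":{"type":"number"},"squeeze":{"type":"number"}},"required":["rows"]}

```bash
mkdir -p pics; python3 - <<'E'
from rig import env
import cv2,numpy as np
s=env.observe();print({k:np.round(v,3).tolist() for k,v in s.items()},env.tcp_to_tips)
for n in("scene","side"):
    im=env.get_image(n);cv2.imwrite(f"pics/{n}0.png",im[:,:,::-1]);p=env.camera_params(n);print(n,{k:np.round(v,4).tolist() if not isinstance(v,str) else v for k,v in p.items()})
E
```

```text
{'time_s': 0.0, 'q': [-86.82, 21.839, 74.383, 0.001, 83.858, -12.336], 'qvel': [0.004, -0.051, 0.063, -0.037, 0.053, -0.052], 'joint_efforts': [-0.001, -44.846, -23.128, -0.0, 0.005, 0.0], 'position': [0.147, -0.53, 0.215], 'tool_rot': [[0.964, 0.268, -0.0], [0.268, -0.964, 0.001], [0.0, -0.001, -1.0]], 'ft_force': [-0.778, 0.509, 0.198], 'wrist_torque': [0.0, 0.038, -0.059], 'grip_width': 0.085} 0.011
scene {'vertical_fov': 49.4787, 'cx': 278.502, 'cy': 217.4352, 'view': [[0.7844, 0.6203, -0.003, -0.4176], [-0.4662, 0.5927, 0.6568, 0.1415], [0.4091, -0.5138, 0.7541, -1.4911], [0.0, 0.0, 0.0, 1.0]]}
side {'vertical_fov': 46.613, 'cx': 285.1891, 'cy': 215.2546, 'view': [[-0.9262, -0.3769, 0.0008, 0.4925], [0.2744, -0.6729, 0.687, -0.1598], [-0.2584, 0.6365, 0.7267, -1.5699], [0.0, 0.0, 0.0, 1.0]]}
```

View pics/scene0.png

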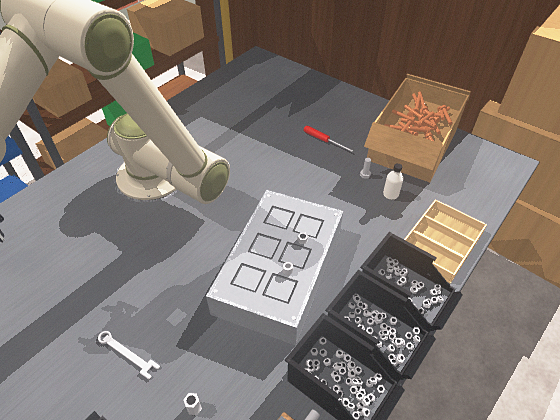

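View pics/side0.png

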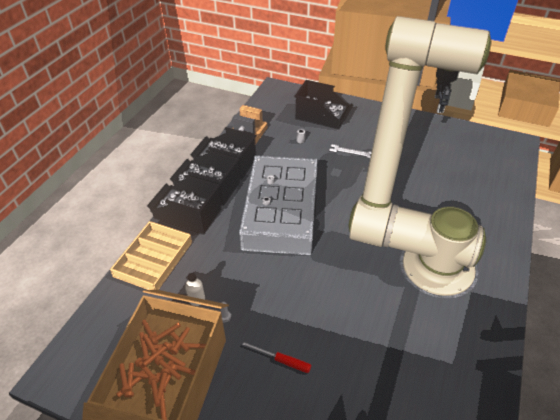

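The scene view shows the cabinet's top corners at about (267,192), (343,213), (297,327) and (208,295). The small parts are at (303,237) and (288,266). I'll fit the cabinet pose from these.

```bash
cat >h.py <<'E'
import numpy as np
def proj(p,P,H=420):
    f=H/2/np.tan(np.radians(p["vertical_fov"])/2);v=np.array(p["view"])
    c=np.c_[P,np.ones(len(P))]@v.T
    return np.c_[p["cx"]+f*c[:,0]/-c[:,2],p["cy"]-f*c[:,1]/-c[:,2]]
def loc(x,y,a,L):
    L=np.asarray(L,float);c,s=np.cos(a),np.sin(a)
    return np.c_[x+c*L[:,0]-s*L[:,1],y+s*L[:,0]+c*L[:,1],L[:,2]]
PL=[(x,y,.0885) for y in(-.105,0,.105) for x in(-.042,.042)]
E
python3 - <<'E'
from h import *
from rig import env
from scipy.optimize import least_squares
cs=env.camera_params("scene");cd=env.camera_params("side")
C=[(-.115,.19,.09),(.115,.19,.09),(.115,-.19,.09),(-.115,-.19,.09)]
A=[(267,192),(343,213),(297,327),(208,295)]
S=[(282,215),(308,226),(265,245),(295,254),(249,277),(280,288)] # plates +y..-y
D=[(296,174),(272,173),(294,194),(268,194),(291,216),(265,215)] # side: -y..+y, -x,+x
o=PL[4:]+PL[2:4]+PL[:2]
f=lambda q:np.r_[(proj(cs,loc(*q,C))-A).ravel(),(proj(cs,loc(*q,o))-S).ravel(),(proj(cd,loc(*q,PL))-D).ravel()]
r=least_squares(f,[.5,0,0]);print(r.x,np.degrees(r.x[2]));print(np.round(f(r.x).reshape(-1,2),1).tolist())
print(loc(*r.x,PL).round(3).tolist())
E
```

```text
[ 0.56405385 -0.03327614  0.2946881 ] 16.884384533687264
[[-0.1, -3.2], [0.6, -2.7], [-0.2, -0.4], [-1.9, -0.4], [-2.3, 1.6], [0.7, -0.8], [-0.0, -0.1], [0.3, 0.4], [-0.4, -0.5], [0.4, -0.9], [-1.3, -1.1], [-0.6, -1.5], [-1.7, -0.7], [-0.0, -2.3], [-1.3, -0.5], [-0.7, -1.3]]
[[0.554, -0.146, 0.088], [0.635, -0.122, 0.088], [0.524, -0.045, 0.088], [0.604, -0.021, 0.088], [0.493, 0.055, 0.088], [0.574, 0.079, 0.088]]
```

Call:
carry_out:
  rows:
    - {"tx": 4,"ty": -2.7,"yaw": -0.024}
    - {"tx": 4,"ty": -2.7}
    - {"tx": 4,"ty": -2.7}
    - {"tx": 4,"ty": -2.7}
    - {"tx": 4,"ty": -2.7}
    - {"tx": 4,"ty": -2.7}
    - {"tx": 4,"ty": -2.7}
    - {"tx": 4,"ty": -2.7}
    - {"tx": 4,"ty": -2.7}
    - {"tx": 4,"ty": -2.7}
    - {"tx": 4,"ty": -2.7}
    - {"tx": 4,"ty": -2.7}
  jaw: 1
  squeeze: 20

```text
validation failed for argument at $.ro...
```

Call:
carry_out:
  rows:
    - {"tx": 4.0,"ty": -2.7,"tz": 0.0,"yaw": -0.024}
    - {"tx": 4.0,"ty": -2.7,"tz": 0.0,"yaw": 0.0}
    - {"tx": 4.0,"ty": -2.7,"tz": 0.0,"yaw": 0.0}
    - {"tx": 4.0,"ty": -2.7,"tz": 0.0,"yaw": 0.0}
    - {"tx": 4.0,"ty": -2.7,"tz": 0.0,"yaw": 0.0}
    - {"tx": 4.0,"ty": -2.7,"tz": 0.0,"yaw": 0.0}
    - {"tx": 4.0,"ty": -2.7,"tz": 0.0,"yaw": 0.0}
    - {"tx": 4.0,"ty": -2.7,"tz": 0.0,"yaw": 0.0}
    - {"tx": 4.0,"ty": -2.7,"tz": 0.0,"yaw": 0.0}
    - {"tx": 4.0,"ty": -2.7,"tz": 0.0,"yaw": 0.0}
    - {"tx": 4.0,"ty": -2.7,"tz": 0.0,"yaw": 0.0}
    - {"tx": 4.0,"ty": -2.7,"tz": 0.0,"yaw": 0.0}
  jaw: 1
  squeeze: 20

```text
time_s: 1.3
position: [0.5216, -0.068, 0.2128]
tool_rot: [[0.96, 0.281, -0.003], [0.281, -0.96, 0.006], [-0.001, -0.006, -1.0]]
ft_force: [0.5, -0.7, 0.6]
grip_width: 0.0
```

```bash
python3 - <<'E'
from h import *
from rig import env
import cv2
p=env.camera_params("wrist");im=env.get_image("wrist")[:,:,::-1].copy();s=env.observe()
q=(.5641,-.0333,.2947)
for u in proj(p,loc(*q,PL)):
    if abs(u).max()<2000: cv2.circle(im,tuple(int(t) for t in u),3,(0,0,255),-1)
cv2.imwrite("pics/w1.png",im);print(s["position"],s["tool_rot"],s["ft_force"])
E
```

```text
[ 0.52461063 -0.06288315  0.21251189] [[ 0.95830323  0.28575066 -0.0012176 ]
 [ 0.28575068 -0.95826781  0.008328  ]
 [ 0.00121295 -0.00832868 -0.99996458]] [-2.93101457  4.89764055 -1.78871684]
```

View pics/w1.png

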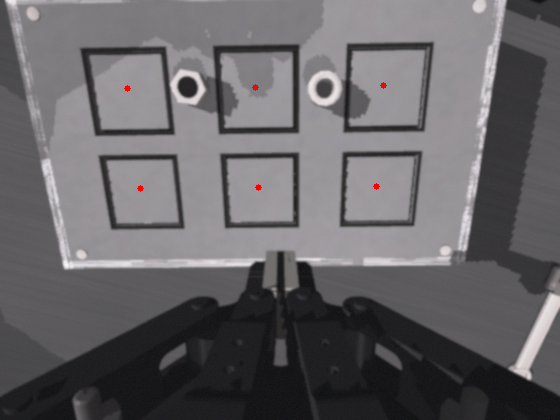

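The red predicted centres fall on the plates to within about 2 mm. The nut is at (188,87) and the spacer at (324,88), so the front faces the robot. I'll go down over the middle front plate.

Call:
carry_out:
  rows:
    - {"tx": 0.4,"ty": -1.7,"tz": 3.0,"yaw": 0.0}
    - {"tx": 0.0,"ty": 0.0,"tz": 3.0,"yaw": 0.0}
    - {"tx": 0.0,"ty": 0.0,"tz": 3.0,"yaw": 0.0}
    - {"tx": 0.0,"ty": 0.0,"tz": 1.2,"yaw": 0.0}
    - {"tx": 0.0,"ty": 0.0,"tz": 0.0,"yaw": 0.0}
    - {"tx": 0.0,"ty": 0.0,"tz": 0.0,"yaw": 0.0}

```text
time_s: 1.95
position: [0.5246, -0.0398, 0.1061]
tool_rot: [[0.956, 0.293, -0.003], [0.293, -0.956, 0.009], [0.0, -0.009, -1.0]]
ft_force: [-0.1, 0.5, 0.6]
grip_width: -0.0003
```

```bash
cat >st.py <<'E'
from h import *
from rig import env
s=env.observe();d=s["position"][:2]-np.array([.5641,-.0333]);c,n=np.cos(.2947),np.sin(.2947)
print("t",s["time_s"],"own xy mm",np.round([1e3*(c*d[0]+n*d[1]),1e3*(-n*d[0]+c*d[1])],1),"tip z mm",round(1e3*s["position"][2]-11,2),"F",np.round(s["ft_force"],2),"yaw",np.degrees(np.arctan2(s["tool_rot"][1,0],s["tool_rot"][0,0])).round(2),"z",s["tool_rot"][:,2].round(4))
E
python3 st.py
```

```text
t 1.95 own xy mm [-39.7   5.2] tip z mm 95.05 F [-0.12  0.48  0.58] yaw 17.04 z [-0.0025  0.0089 -1.    ]
```

Call:
carry_out:
  rows:
    - {"tx": 0.0,"ty": 0.3,"tz": 0.2,"yaw": 0.0}
    - {"tx": 0.0,"ty": 0.0,"tz": 0.2,"yaw": 0.0}
    - {"tx": 0.0,"ty": 0.0,"tz": 0.1,"yaw": 0.0}
    - {"tx": 0.0,"ty": 0.0,"tz": 0.1,"yaw": 0.0}
    - {"tx": 0.0,"ty": 0.0,"tz": 0.1,"yaw": 0.0}
    - {"tx": 0.0,"ty": 0.0,"tz": 0.1,"yaw": 0.0}

```text
time_s: 2.55
position: [0.5269, -0.0438, 0.1004]
tool_rot: [[0.956, 0.292, 0.003], [0.292, -0.956, 0.007], [0.005, -0.006, -1.0]]
ft_force: [-0.1, 0.2, -0.2]
grip_width: -0.0
```

```bash
python3 st.py
```

```text
t 2.55 own xy mm [-38.7   0.8] tip z mm 89.35 F [-0.12  0.17 -0.15] yaw 17.0 z [ 0.0027  0.0072 -1.    ]
```

Call:
carry_out:
  rows:
    - {"tx": 0.0,"ty": 0.0,"tz": 0.1,"yaw": 0.0}
    - {"tx": 0.0,"ty": 0.0,"tz": 0.1,"yaw": 0.0}
    - {"tx": 0.0,"ty": 0.0,"tz": 0.1,"yaw": 0.0}

```text
time_s: 2.85
position: [0.5269, -0.0437, 0.0972]
tool_rot: [[0.956, 0.293, 0.003], [0.293, -0.956, 0.007], [0.005, -0.006, -1.0]]
ft_force: [-0.8, 0.3, -0.2]
grip_width: 0.0
```

Call:
carry_out:
  rows:
    - {"tx": 0.0,"ty": 0.0,"tz": 0.1,"yaw": 0.0}
    - {"tx": 0.0,"ty": 0.0,"tz": 0.1,"yaw": 0.0}

```text
time_s: 3.05
position: [0.5269, -0.0436, 0.095]
tool_rot: [[0.956, 0.293, 0.003], [0.293, -0.956, 0.007], [0.005, -0.006, -1.0]]
ft_force: [0.0, -0.6, -1.3]
grip_width: 0.0002
```

Call:
carry_out:
  rows:
    - {"tx": 0.0,"ty": 0.0,"tz": 0.1,"yaw": 0.0}
    - {"tx": 0.0,"ty": 0.0,"tz": 0.1,"yaw": 0.0}

```text
time_s: 3.25
position: [0.5269, -0.0436, 0.0928]
tool_rot: [[0.956, 0.293, 0.003], [0.293, -0.956, 0.007], [0.005, -0.006, -1.0]]
ft_force: [0.1, 0.5, -0.5]
grip_width: 0.0003
```

```bash
python3 - <<'E'
from rig import env
import cv2
im=env.get_image("wrist");cv2.imwrite("pics/w2.png",im[:,:,::-1])
E
python3 st.py
```

```text
t 3.3 own xy mm [-38.7   1. ] tip z mm 81.6 F [-0.33  0.59 -0.74] yaw 17.01 z [ 0.0024  0.0073 -1.    ]
```

View pics/w2.png

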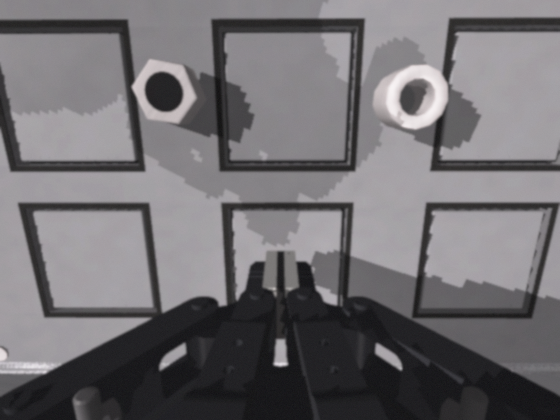

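The fingertips at (280,252) hover at or near the plate with no clear force yet. I'll keep going in small steps.

Call:
carry_out:
  rows:
    - {"tx": 0.0,"ty": 0.0,"tz": 0.1,"yaw": 0.0}

```text
time_s: 3.4
position: [0.5268, -0.0436, 0.0916]
tool_rot: [[0.956, 0.293, 0.003], [0.293, -0.956, 0.007], [0.005, -0.006, -1.0]]
ft_force: [0.1, -0.1, -0.2]
grip_width: 0.0003
```

Call:
carry_out:
  rows:
    - {"tx": 0.0,"ty": 0.0,"tz": 0.1,"yaw": 0.0}

```text
time_s: 3.5
position: [0.5268, -0.0436, 0.0905]
tool_rot: [[0.956, 0.293, 0.003], [0.293, -0.956, 0.007], [0.005, -0.006, -1.0]]
ft_force: [0.2, 0.9, -0.1]
grip_width: -0.0004
```

Call:
carry_out:
  rows:
    - {"tx": 0.0,"ty": 0.0,"tz": 0.1,"yaw": 0.0}

```text
time_s: 3.6
position: [0.5269, -0.0436, 0.0894]
tool_rot: [[0.956, 0.293, 0.003], [0.293, -0.956, 0.007], [0.005, -0.006, -1.0]]
ft_force: [0.2, 0.1, -0.1]
grip_width: 0.0002
```

Call:
carry_out:
  rows:
    - {"tx": 0.0,"ty": 0.0,"tz": 0.1,"yaw": 0.0}

```text
time_s: 3.7
position: [0.5269, -0.0436, 0.0884]
tool_rot: [[0.956, 0.293, 0.003], [0.293, -0.956, 0.007], [0.005, -0.006, -1.0]]
ft_force: [-0.8, -0.6, 0.1]
grip_width: 0.0001
```

```bash
python3 - <<'E'
from rig import env
from h import *
import cv2
print(env.tcp_to_tips,env.observe()["joint_efforts"])
out=[]
for n in("scene","side"):
    im=env.get_image(n)[:,:,::-1].copy();p=env.camera_params(n);pos=env.observe()["position"]
    u=proj(p,np.array([pos-[0,0,.011]]))[0].astype(int);print(n,u)
    c=im[u[1]-50:u[1]+50,u[0]-50:u[0]+50]
    out.append(cv2.resize(c,(400,400),interpolation=cv2.INTER_CUBIC))
cv2.imwrite("pics/c1.png",np.hstack(out))
E
```

```text
0.011 [-7.21897850e-04 -4.52178240e+01 -1.85364765e+01  1.97964802e-02
  3.62494995e-02  1.56788806e-04]
scene [266 247]
side [291 195]
```

View pics/c1.png

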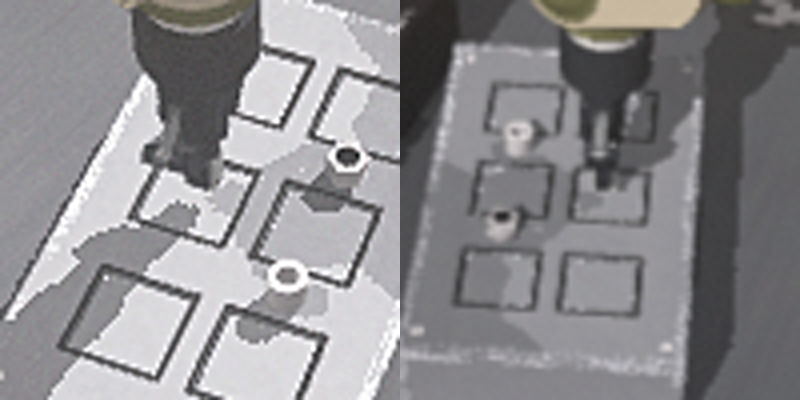

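In the scene crop the tips sit at (205,187), about 3 px above the predicted point. That puts the real tips roughly 10 mm higher than reported, and the shadow shows a gap. I'll continue down in 1 mm steps.

Call:
carry_out:
  rows:
    - {"tx": 0.0,"ty": 0.0,"tz": 0.1,"yaw": 0.0}
    - {"tx": 0.0,"ty": 0.0,"tz": 0.1,"yaw": 0.0}

```text
time_s: 4.0
position: [0.5269, -0.0436, 0.0863]
tool_rot: [[0.956, 0.293, 0.003], [0.293, -0.956, 0.007], [0.005, -0.006, -1.0]]
ft_force: [-0.1, 0.3, -0.5]
grip_width: 0.0001
```

Call:
carry_out:
  rows:
    - {"tx": 0.0,"ty": 0.0,"tz": 0.1,"yaw": 0.0}

```text
time_s: 4.1
position: [0.5269, -0.0436, 0.0852]
tool_rot: [[0.956, 0.293, 0.003], [0.293, -0.956, 0.007], [0.005, -0.006, -1.0]]
ft_force: [-0.7, -0.0, -0.5]
grip_width: -0.0003
```

Call:
carry_out:
  rows:
    - {"tx": 0.0,"ty": 0.0,"tz": 0.1,"yaw": 0.0}

```text
time_s: 4.2
position: [0.5269, -0.0436, 0.0841]
tool_rot: [[0.956, 0.293, 0.003], [0.293, -0.956, 0.007], [0.005, -0.006, -1.0]]
ft_force: [0.8, -0.3, -0.1]
grip_width: 0.0001
```

Call:
carry_out:
  rows:
    - {"tx": 0.0,"ty": 0.0,"tz": 0.1,"yaw": 0.0}

```text
time_s: 4.3
position: [0.5269, -0.0435, 0.083]
tool_rot: [[0.956, 0.293, 0.003], [0.293, -0.956, 0.007], [0.005, -0.006, -1.0]]
ft_force: [0.1, 0.1, -0.0]
grip_width: 0.0004
```

Call:
carry_out:
  rows:
    - {"tx": 0.0,"ty": 0.0,"tz": 0.1,"yaw": 0.0}

```text
time_s: 4.4
position: [0.5269, -0.0435, 0.0819]
tool_rot: [[0.956, 0.293, 0.003], [0.293, -0.956, 0.007], [0.005, -0.006, -1.0]]
ft_force: [-0.7, -0.1, -0.4]
grip_width: -0.0
```

Call:
carry_out:
  rows:
    - {"tx": 0.0,"ty": 0.0,"tz": 0.1,"yaw": 0.0}

```text
time_s: 4.5
position: [0.5269, -0.0435, 0.0808]
tool_rot: [[0.956, 0.293, 0.003], [0.293, -0.956, 0.007], [0.005, -0.006, -1.0]]
ft_force: [-0.4, -0.7, 0.1]
grip_width: 0.0001
```

Call:
carry_out:
  rows:
    - {"tx": 0.0,"ty": 0.0,"tz": 0.1,"yaw": 0.0}

```text
time_s: 4.6
position: [0.5269, -0.0435, 0.0797]
tool_rot: [[0.956, 0.293, 0.003], [0.293, -0.956, 0.007], [0.005, -0.006, -1.0]]
ft_force: [0.5, 0.7, 0.0]
grip_width: -0.0
```

Call:
carry_out:
  rows:
    - {"tx": 0.0,"ty": 0.0,"tz": 0.1,"yaw": 0.0}

```text
time_s: 4.7
position: [0.5269, -0.0435, 0.0786]
tool_rot: [[0.956, 0.293, 0.003], [0.293, -0.956, 0.007], [0.005, -0.006, -1.0]]
ft_force: [0.2, -0.5, -0.3]
grip_width: 0.0003
```

```bash
python3 - <<'E'
from rig import env
from h import *
import cv2
p=env.camera_params("wrist");pos=env.observe()["position"];R=env.observe()["tool_rot"]
im=env.get_image("wrist")[:,:,::-1].copy()
print(proj(p,np.array([pos,pos+R[:,2]*.011])),-np.array(p["view"])[:3,:3].T@np.array(p["view"])[:3,3]-pos)
sc=env.get_image("scene")[:,:,::-1];c=cv2.resize(sc[190:300,215:325],(420,420),interpolation=cv2.INTER_CUBIC)
cv2.imwrite("pics/c2.png",np.hstack([im[150:,130:430][:, :],cv2.resize(c,(270,270))]))
E
```

```text
[[280.86820763 254.14282776]
 [280.84859012 246.12278024]] [0.06725366 0.01976255 0.15925233]
```

View pics/c2.png

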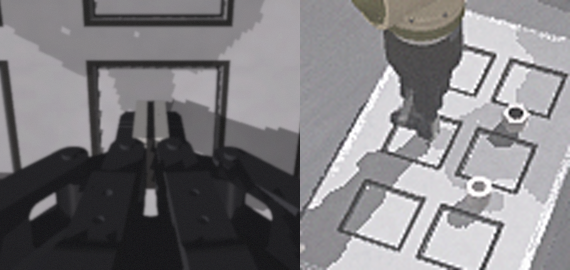

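```bash
python3 - <<'E'
from rig import env
from h import *
from scipy.optimize import least_squares
p=env.camera_params("wrist")
h=.031;L=np.array([(-.042+h,h,0),(-.042+h,-h,0),(.042-h,-h,0),(.042-h,h,0)])
U=np.array([(218,212),(360,212),(362,174),(214,174)])
def f(q):
    Q=loc(q[0],q[1],q[2],L);Q[:,2]=q[3];return (proj(p,Q)-U).ravel()
r=least_squares(f,[.564,-.033,.295,.09],x_scale=.01);print(r.x,r.fun.round(1))
print(f([.5641,-.0333,.2947,.09]).round(1))
s=env.observe();print(s["position"],s["q"])
E
```

```text
[ 0.56382642 -0.03571021  0.30177315  0.09871256] [ 1.3  5.7 -2.4  5.4 -1.3 -5.6  2.4 -5.1]
[ -0.2  -2.2 -11.3  -1.6 -10.4 -10.2   1.3 -10.6]
[ 0.52680864 -0.04349689  0.0785497 ] [-17.79705975  27.87394906  89.58250731   0.49674349  62.54695845
  54.96261156]
```

```bash
python3 - <<'E'
from rig import env
from h import *
from scipy.optimize import least_squares
p=env.camera_params("wrist")
U=np.array([(218,212),(360,212),(362,174),(214,174)])
for h in(.031,.0325,.034):
  L=np.array([(-.042+h,h,0),(-.042+h,-h,0),(.042-h,-h,0),(.042-h,h,0)])
  def f(q):
    Q=loc(q[0],q[1],q[2],L);Q[:,2]=q[3];return (proj(p,Q)-U).ravel()
  r=least_squares(f,[.564,-.033,.295,.09],x_scale=.01);print(h,r.x.round(4),r.fun.round(1),f([.5641,-.0333,.2947,.09]).round(1))
E
```

```text
0.031 [ 0.5638 -0.0357  0.3018  0.0987] [ 1.3  5.7 -2.4  5.4 -1.3 -5.6  2.4 -5.1] [ -0.2  -2.2 -11.3  -1.6 -10.4 -10.2   1.3 -10.6]
0.0325 [ 0.5631 -0.036   0.3011  0.0949] [-0.4  1.7 -0.8  1.4 -0.1 -1.7  1.2 -1.3] [-3.6 -5.2 -7.9 -4.7 -7.3 -6.8 -1.8 -7.3]
0.034 [ 0.5622 -0.0364  0.3006  0.0903] [-1.5 -2.2  0.4 -2.4  0.6  2.   0.5  2.4] [-6.9 -8.3 -4.5 -7.7 -4.2 -3.6 -4.9 -4.1]
```

```bash
python3 - <<'E'
from rig import env
from h import *
p=env.camera_params("wrist");s=env.observe();R=s["tool_rot"];o=s["position"]
for x in(0,.011):
  for z in(-.03,-.02,-.01,0,.011): print(x,z,proj(p,(o+R@[x,0,z])[None]).round(0), )
print(np.array(p["view"]).round(3),p["vertical_fov"],p["cx"],p["cy"], o)
E
```

```text
0 -0.03 [[281. 282.]]
0 -0.02 [[281. 272.]]
0 -0.01 [[281. 262.]]
0 0 [[281. 254.]]
0 0.011 [[281. 246.]]
0.011 -0.03 [[281. 259.]]
0.011 -0.02 [[281. 250.]]
0.011 -0.01 [[281. 242.]]
0.011 0 [[281. 235.]]
0.011 0.011 [[281. 228.]]
[[ 0.293 -0.956 -0.007 -0.195]
 [ 0.919  0.283 -0.275 -0.474]
 [ 0.265  0.074  0.961 -0.384]
 [ 0.     0.     0.     1.   ]] 65.78777808712495 280.2168443514703 209.69623669230901 [ 0.52680864 -0.04349689  0.0785497 ]
```

Call:
carry_out:
  rows:
    - {"tx": 0.0,"ty": 0.0,"tz": 0.1,"yaw": 0.0}

```text
time_s: 4.9
position: [0.5269, -0.0435, 0.0776]
tool_rot: [[0.956, 0.293, 0.003], [0.293, -0.956, 0.007], [0.005, -0.006, -1.0]]
ft_force: [-1.0, -0.2, 0.6]
grip_width: -0.0002
```

Call:
carry_out:
  rows:
    - {"tx": 0.0,"ty": 0.0,"tz": 0.1,"yaw": 0.0}

```text
time_s: 5.0
position: [0.5269, -0.0435, 0.0765]
tool_rot: [[0.956, 0.293, 0.003], [0.293, -0.956, 0.007], [0.005, -0.006, -1.0]]
ft_force: [0.2, 0.6, 1.0]
grip_width: -0.0001
```

Call:
carry_out:
  rows:
    - {"tx": 0.0,"ty": 0.0,"tz": 0.1,"yaw": 0.0}

```text
time_s: 5.1
position: [0.5269, -0.0435, 0.0755]
tool_rot: [[0.956, 0.293, 0.003], [0.293, -0.956, 0.007], [0.005, -0.006, -1.0]]
ft_force: [0.2, -0.6, -0.1]
grip_width: 0.0002
```

Call:
carry_out:
  rows:
    - {"tx": 0.0,"ty": 0.0,"tz": 0.1,"yaw": 0.0}

```text
time_s: 5.2
position: [0.5269, -0.0435, 0.0744]
tool_rot: [[0.956, 0.293, 0.003], [0.293, -0.956, 0.007], [0.005, -0.006, -1.0]]
ft_force: [-0.4, -0.1, 0.5]
grip_width: 0.0002
```

Call:
carry_out:
  rows:
    - {"tx": 0.0,"ty": 0.0,"tz": 0.1,"yaw": 0.0}

```text
time_s: 5.3
position: [0.5269, -0.0435, 0.0733]
tool_rot: [[0.956, 0.293, 0.003], [0.293, -0.956, 0.007], [0.005, -0.006, -1.0]]
ft_force: [0.3, -0.2, 1.1]
grip_width: -0.0003
```

Call:
carry_out:
  rows:
    - {"tx": 0.0,"ty": 0.0,"tz": 0.1,"yaw": 0.0}

```text
time_s: 5.4
position: [0.527, -0.0435, 0.0728]
tool_rot: [[0.956, 0.293, 0.003], [0.293, -0.956, 0.007], [0.005, -0.006, -1.0]]
ft_force: [-4.6, 2.1, 16.3]
grip_width: 0.0004
```

Call:
carry_out:
  rows:
    - {"tx": 0.0,"ty": 0.0,"tz": 0.1,"yaw": 0.0}

```text
time_s: 5.5
position: [0.527, -0.0435, 0.0728]
tool_rot: [[0.956, 0.293, 0.003], [0.293, -0.956, 0.007], [0.005, -0.005, -1.0]]
ft_force: [-5.6, 1.1, 14.7]
grip_width: 0.0002
```

The first contact is at TCP z = 0.073 and it is rigid (16 N), so the middle front plate is a blank. The shut tips actually touch with the TCP about 15 mm below the plate. Next is the front +y plate.

Call:
carry_out:
  rows:
    - {"tx": 0.0,"ty": 0.0,"tz": -1.0,"yaw": 0.0}
    - {"tx": -0.2,"ty": -3.5,"tz": 0.0,"yaw": 0.0}
    - {"tx": -0.2,"ty": -3.5,"tz": 0.0,"yaw": 0.0}
    - {"tx": 0.0,"ty": -3.5,"tz": 0.0,"yaw": 0.0}
    - {"tx": 0.0,"ty": 0.0,"tz": 0.0,"yaw": 0.0}
    - {"tx": 0.0,"ty": 0.0,"tz": 0.0,"yaw": 0.0}

```text
time_s: 6.1
position: [0.4927, 0.058, 0.086]
tool_rot: [[0.957, 0.291, 0.008], [0.291, -0.957, 0.006], [0.009, -0.003, -1.0]]
ft_force: [0.1, -0.2, 0.2]
grip_width: 0.0002
```

```bash
sed -i 's/.5641,-.0333/.5635,-.0347/; s/-11,2/+15.4,2/' st.py; python3 st.py
```

```text
t 6.1 own xy mm [-40.9 109.2] tip z mm 101.44 F [ 0.08 -0.18  0.17] yaw 16.92 z [ 0.0078  0.0059 -1.    ]
```

Descend about 13 mm: first fast, then in 1 mm steps.

Call:
carry_out:
  rows:
    - {"tx": 0.0,"ty": 0.4,"tz": 0.6,"yaw": 0.0}
    - {"tx": 0.0,"ty": 0.0,"tz": 0.4,"yaw": 0.0}
    - {"tx": 0.0,"ty": 0.0,"tz": 0.0,"yaw": 0.0}

```text
time_s: 6.4
position: [0.495, 0.052, 0.0754]
tool_rot: [[0.957, 0.289, 0.009], [0.289, -0.957, 0.005], [0.01, -0.003, -1.0]]
ft_force: [0.5, 0.1, -0.5]
grip_width: -0.0003
```

Call:
carry_out:
  rows:
    - {"tx": 0.0,"ty": 0.0,"tz": 0.1,"yaw": 0.0}
    - {"tx": 0.0,"ty": 0.0,"tz": 0.1,"yaw": 0.0}

```text
time_s: 6.6
position: [0.4953, 0.051, 0.0729]
tool_rot: [[0.958, 0.288, 0.008], [0.288, -0.958, 0.005], [0.009, -0.003, -1.0]]
ft_force: [0.2, -0.6, -0.4]
grip_width: 0.0
```

Call:
carry_out:
  rows:
    - {"tx": 0.0,"ty": 0.0,"tz": 0.1,"yaw": 0.0}

```text
time_s: 6.7
position: [0.4954, 0.051, 0.0728]
tool_rot: [[0.958, 0.287, 0.009], [0.287, -0.958, 0.006], [0.01, -0.003, -1.0]]
ft_force: [-7.1, 3.1, 22.9]
grip_width: 0.0001
```

Call:
carry_out:
  rows:
    - {"tx": 0.0,"ty": 0.0,"tz": 0.1,"yaw": 0.0}

```text
time_s: 6.8
position: [0.4954, 0.051, 0.0728]
tool_rot: [[0.958, 0.287, 0.009], [0.287, -0.958, 0.006], [0.01, -0.003, -1.0]]
ft_force: [-3.9, 0.2, 15.0]
grip_width: 0.0
```

That plate is rigid too. Next is the back +y plate.

Call:
carry_out:
  rows:
    - {"tx": 0.0,"ty": -0.1,"tz": -1.0,"yaw": 0.0}
    - {"tx": 4.0,"ty": -0.2,"tz": 0.0,"yaw": 0.0}
    - {"tx": 4.0,"ty": 0.0,"tz": 0.0,"yaw": 0.0}
    - {"tx": 0.0,"ty": 0.0,"tz": 0.0,"yaw": 0.0}
    - {"tx": 0.0,"ty": 0.0,"tz": 0.0,"yaw": 0.0}

```text
time_s: 7.3
position: [0.5732, 0.0774, 0.086]
tool_rot: [[0.958, 0.286, 0.01], [0.286, -0.958, 0.006], [0.011, -0.003, -1.0]]
ft_force: [-0.7, -0.2, 0.3]
grip_width: 0.0
```

```bash
python3 st.py
```

```text
t 7.3 own xy mm [ 41.9 104.5] tip z mm 101.42 F [-0.67 -0.24  0.34] yaw 16.63 z [ 0.01    0.0056 -0.9999]
```

Call:
carry_out:
  rows:
    - {"tx": 0.0,"ty": 0.0,"tz": 0.6,"yaw": 0.0}
    - {"tx": 0.0,"ty": 0.0,"tz": 0.4,"yaw": 0.0}
    - {"tx": 0.0,"ty": 0.0,"tz": 0.0,"yaw": 0.0}

```text
time_s: 7.6
position: [0.5716, 0.0771, 0.0754]
tool_rot: [[0.958, 0.286, 0.009], [0.286, -0.958, 0.006], [0.01, -0.003, -1.0]]
ft_force: [0.1, 0.2, 0.0]
grip_width: -0.0002
```

Call:
carry_out:
  rows:
    - {"tx": 0.0,"ty": 0.0,"tz": 0.1,"yaw": 0.0}
    - {"tx": 0.0,"ty": 0.0,"tz": 0.1,"yaw": 0.0}

```text
time_s: 7.8
position: [0.571, 0.0768, 0.0733]
tool_rot: [[0.958, 0.285, 0.008], [0.285, -0.958, 0.006], [0.009, -0.003, -1.0]]
ft_force: [-0.2, 0.5, -0.9]
grip_width: 0.0001
```

Call:
carry_out:
  rows:
    - {"tx": 0.0,"ty": 0.0,"tz": 0.1,"yaw": 0.0}

```text
time_s: 7.9
position: [0.571, 0.0767, 0.0729]
tool_rot: [[0.958, 0.285, 0.009], [0.285, -0.959, 0.006], [0.01, -0.003, -1.0]]
ft_force: [-3.2, -0.2, 10.9]
grip_width: 0.0002
```

Call:
carry_out:
  rows:
    - {"tx": 0.0,"ty": 0.0,"tz": 0.1,"yaw": 0.0}

```text
time_s: 8.0
position: [0.571, 0.0767, 0.0728]
tool_rot: [[0.958, 0.285, 0.009], [0.285, -0.959, 0.006], [0.011, -0.003, -1.0]]
ft_force: [-3.5, 0.2, 11.8]
grip_width: 0.0
```

This one is rigid. For the back middle plate I'll rise well above the nut first.

Call:
carry_out:
  rows:
    - {"tx": 0.2,"ty": 0.0,"tz": -4.5,"yaw": -0.01}
    - {"tx": 0.0,"ty": 0.0,"tz": 0.0,"yaw": 0.0}
    - {"tx": 0.0,"ty": 3.5,"tz": 0.0,"yaw": 0.0}
    - {"tx": 0.0,"ty": 3.5,"tz": 0.0,"yaw": 0.0}
    - {"tx": 0.0,"ty": 3.5,"tz": 0.0,"yaw": 0.0}
    - {"tx": 0.0,"ty": 0.0,"tz": 0.0,"yaw": 0.0}
    - {"tx": 0.0,"ty": 0.0,"tz": 0.0,"yaw": 0.0}

```text
time_s: 8.7
position: [0.6048, -0.026, 0.12]
tool_rot: [[0.955, 0.297, 0.013], [0.297, -0.955, 0.005], [0.014, -0.001, -1.0]]
ft_force: [-0.4, 0.9, 0.2]
grip_width: 0.0
```

```bash
python3 st.py
```

```text
t 8.7 own xy mm [42.  -3.7] tip z mm 135.43 F [-0.43  0.87  0.24] yaw 17.25 z [ 0.0127  0.0052 -0.9999]
```

Call:
carry_out:
  rows:
    - {"tx": 0.0,"ty": -0.4,"tz": 2.0,"yaw": 0.0}
    - {"tx": 0.0,"ty": 0.0,"tz": 2.0,"yaw": 0.0}
    - {"tx": 0.0,"ty": 0.0,"tz": 0.2,"yaw": 0.0}
    - {"tx": 0.0,"ty": 0.0,"tz": 0.0,"yaw": 0.0}

```text
time_s: 9.1
position: [0.6036, -0.0188, 0.0778]
tool_rot: [[0.954, 0.299, 0.014], [0.299, -0.954, 0.005], [0.015, -0.001, -1.0]]
ft_force: [0.5, 0.2, 0.5]
grip_width: -0.0
```

Call:
carry_out:
  rows:
    - {"tx": 0.0,"ty": 0.0,"tz": 0.1,"yaw": 0.0}

```text
time_s: 9.2
position: [0.6038, -0.0183, 0.0776]
tool_rot: [[0.954, 0.3, 0.015], [0.3, -0.954, 0.005], [0.016, -0.0, -1.0]]
ft_force: [-0.3, -0.5, 0.1]
grip_width: 0.0005
```

Call:
carry_out:
  rows:
    - {"tx": 0.0,"ty": 0.0,"tz": 0.1,"yaw": 0.0}

```text
time_s: 9.3
position: [0.6041, -0.018, 0.0773]
tool_rot: [[0.954, 0.3, 0.016], [0.3, -0.954, 0.005], [0.017, 0.0, -1.0]]
ft_force: [0.7, -0.0, 0.6]
grip_width: 0.0
```

Call:
carry_out:
  rows:
    - {"tx": 0.0,"ty": 0.0,"tz": 0.1,"yaw": 0.0}

```text
time_s: 9.4
position: [0.6044, -0.0179, 0.0769]
tool_rot: [[0.954, 0.3, 0.017], [0.3, -0.954, 0.005], [0.018, 0.001, -1.0]]
ft_force: [0.0, 0.1, 0.2]
grip_width: 0.0005
```

Call:
carry_out:
  rows:
    - {"tx": 0.0,"ty": 0.0,"tz": 0.1,"yaw": 0.0}

```text
time_s: 9.5
position: [0.6046, -0.0179, 0.0764]
tool_rot: [[0.954, 0.3, 0.018], [0.3, -0.954, 0.005], [0.019, 0.001, -1.0]]
ft_force: [0.5, 0.4, 0.7]
grip_width: -0.0002
```

Call:
carry_out:
  rows:
    - {"tx": 0.0,"ty": 0.2,"tz": 0.2,"yaw": 0.0}
    - {"tx": 0.0,"ty": 0.0,"tz": 0.1,"yaw": 0.0}

```text
time_s: 9.7
position: [0.6055, -0.02, 0.0735]
tool_rot: [[0.954, 0.3, 0.019], [0.3, -0.954, 0.004], [0.019, 0.002, -1.0]]
ft_force: [-0.1, 0.6, -0.6]
grip_width: 0.0001
```

Call:
carry_out:
  rows:
    - {"tx": 0.0,"ty": 0.0,"tz": 0.1,"yaw": 0.0}

```text
time_s: 9.8
position: [0.6056, -0.0201, 0.0729]
tool_rot: [[0.954, 0.3, 0.019], [0.3, -0.954, 0.004], [0.02, 0.002, -1.0]]
ft_force: [-2.8, 2.5, 12.8]
grip_width: -0.0
```

Call:
carry_out:
  rows:
    - {"tx": 0.0,"ty": 0.0,"tz": 0.1,"yaw": 0.0}

```text
time_s: 9.9
position: [0.6056, -0.0201, 0.0729]
tool_rot: [[0.954, 0.3, 0.02], [0.3, -0.954, 0.004], [0.02, 0.002, -1.0]]
ft_force: [-5.3, 1.2, 13.8]
grip_width: -0.0002
```

Call:
carry_out:
  rows:
    - {"tx": 0.0,"ty": 0.0,"tz": 0.1,"yaw": 0.0}

```text
time_s: 10.0
position: [0.6056, -0.0201, 0.0729]
tool_rot: [[0.954, 0.3, 0.02], [0.3, -0.954, 0.004], [0.021, 0.002, -1.0]]
ft_force: [-3.1, 0.7, 8.9]
grip_width: -0.0001
```

This one is rigid as well. Next is the back -y plate, passing over the spacer.

Call:
carry_out:
  rows:
    - {"tx": 0.0,"ty": 0.0,"tz": -4.8,"yaw": 0.0}
    - {"tx": 0.0,"ty": 0.0,"tz": 0.0,"yaw": 0.0}
    - {"tx": 0.0,"ty": 3.6,"tz": 0.0,"yaw": 0.0}
    - {"tx": 0.0,"ty": 3.6,"tz": 0.0,"yaw": 0.0}
    - {"tx": 0.0,"ty": 3.5,"tz": 0.0,"yaw": 0.0}
    - {"tx": 0.0,"ty": 0.0,"tz": 0.0,"yaw": 0.0}
    - {"tx": 0.0,"ty": 0.0,"tz": 0.0,"yaw": 0.0}

```text
time_s: 10.7
position: [0.6383, -0.1254, 0.1238]
tool_rot: [[0.953, 0.301, 0.024], [0.301, -0.954, 0.003], [0.023, 0.004, -1.0]]
ft_force: [-0.4, 0.5, 0.7]
grip_width: -0.0003
```

```bash
python3 st.py
```

```text
t 10.7 own xy mm [  45.3 -108.5] tip z mm 139.24 F [-0.36  0.53  0.65] yaw 17.54 z [ 0.0235  0.0033 -0.9997]
```

Call:
carry_out:
  rows:
    - {"tx": -0.4,"ty": -0.2,"tz": 2.0,"yaw": 0.0}
    - {"tx": 0.0,"ty": 0.0,"tz": 2.0,"yaw": 0.0}
    - {"tx": 0.0,"ty": 0.0,"tz": 0.8,"yaw": 0.0}
    - {"tx": 0.0,"ty": 0.0,"tz": 0.0,"yaw": 0.0}

```text
time_s: 11.1
position: [0.6348, -0.1214, 0.0753]
tool_rot: [[0.952, 0.304, 0.025], [0.304, -0.953, 0.003], [0.025, 0.005, -1.0]]
ft_force: [-0.8, 0.8, 0.7]
grip_width: 0.0
```

Call:
carry_out:
  rows:
    - {"tx": 0.0,"ty": 0.0,"tz": 0.1,"yaw": 0.0}

```text
time_s: 11.2
position: [0.635, -0.1209, 0.075]
tool_rot: [[0.952, 0.304, 0.026], [0.304, -0.953, 0.003], [0.025, 0.005, -1.0]]
ft_force: [-0.3, -0.3, 0.2]
grip_width: 0.0001
```

Call:
carry_out:
  rows:
    - {"tx": 0.0,"ty": 0.0,"tz": 0.1,"yaw": 0.0}

```text
time_s: 11.3
position: [0.6353, -0.1206, 0.0747]
tool_rot: [[0.952, 0.305, 0.027], [0.305, -0.952, 0.003], [0.026, 0.006, -1.0]]
ft_force: [-0.6, -0.1, -0.0]
grip_width: 0.0
```

Call:
carry_out:
  rows:
    - {"tx": 0.0,"ty": 0.0,"tz": 0.1,"yaw": 0.0}

```text
time_s: 11.4
position: [0.6357, -0.1205, 0.0744]
tool_rot: [[0.952, 0.305, 0.028], [0.305, -0.952, 0.002], [0.027, 0.006, -1.0]]
ft_force: [0.5, -0.5, 0.3]
grip_width: 0.0001
```

Call:
carry_out:
  rows:
    - {"tx": 0.0,"ty": 0.0,"tz": 0.1,"yaw": 0.0}

```text
time_s: 11.5
position: [0.6359, -0.1206, 0.0739]
tool_rot: [[0.952, 0.305, 0.029], [0.305, -0.952, 0.002], [0.028, 0.007, -1.0]]
ft_force: [0.4, 0.2, -0.3]
grip_width: 0.0003
```

Call:
carry_out:
  rows:
    - {"tx": 0.0,"ty": 0.0,"tz": 0.1,"yaw": 0.0}

```text
time_s: 11.6
position: [0.6361, -0.1206, 0.0731]
tool_rot: [[0.952, 0.305, 0.029], [0.305, -0.952, 0.002], [0.029, 0.007, -1.0]]
ft_force: [0.1, -0.0, 0.4]
grip_width: -0.0001
```

Call:
carry_out:
  rows:
    - {"tx": 0.0,"ty": 0.0,"tz": 0.1,"yaw": 0.0}

```text
time_s: 11.7
position: [0.6362, -0.1206, 0.0729]
tool_rot: [[0.952, 0.305, 0.03], [0.305, -0.952, 0.001], [0.029, 0.008, -1.0]]
ft_force: [-4.2, 0.9, 9.8]
grip_width: -0.0
```

Call:
carry_out:
  rows:
    - {"tx": 0.0,"ty": 0.0,"tz": 0.1,"yaw": 0.0}

```text
time_s: 11.8
position: [0.6362, -0.1206, 0.073]
tool_rot: [[0.952, 0.305, 0.03], [0.305, -0.952, 0.001], [0.029, 0.008, -1.0]]
ft_force: [-2.9, 1.3, 8.4]
grip_width: 0.0002
```

Call:
carry_out:
  rows:
    - {"tx": 0.0,"ty": 0.0,"tz": 0.1,"yaw": 0.0}

```text
time_s: 11.9
position: [0.6362, -0.1206, 0.073]
tool_rot: [[0.952, 0.305, 0.031], [0.305, -0.952, 0.001], [0.03, 0.009, -1.0]]
ft_force: [-3.4, 1.8, 6.6]
grip_width: 0.0
```

This one is rigid too, which leaves the front -y plate.

Call:
carry_out:
  rows:
    - {"tx": 0.0,"ty": 0.0,"tz": -1.2,"yaw": 0.01}
    - {"tx": -4.3,"ty": 0.1,"tz": 0.0,"yaw": 0.0}
    - {"tx": -4.3,"ty": 0.1,"tz": 0.0,"yaw": 0.0}
    - {"tx": 0.0,"ty": 0.0,"tz": 0.0,"yaw": 0.0}
    - {"tx": 0.0,"ty": 0.0,"tz": 0.0,"yaw": 0.0}

```text
time_s: 12.4
position: [0.5529, -0.1491, 0.0857]
tool_rot: [[0.955, 0.294, 0.035], [0.294, -0.956, -0.001], [0.033, 0.011, -0.999]]
ft_force: [1.2, 0.2, 0.4]
grip_width: 0.0001
```

```bash
python3 st.py
```

```text
t 12.4 own xy mm [ -43.4 -106.4] tip z mm 101.13 F [1.16 0.19 0.39] yaw 17.12 z [ 0.0351 -0.0012 -0.9994]
```

Centred on the last plate. Down to contact, then on through the press.

Call:
carry_out:
  rows:
    - {"tx": 0.1,"ty": 0.0,"tz": 0.6,"yaw": 0.0}
    - {"tx": 0.0,"ty": 0.0,"tz": 0.4,"yaw": 0.0}
    - {"tx": 0.0,"ty": 0.0,"tz": 0.1,"yaw": 0.0}
    - {"tx": 0.0,"ty": 0.0,"tz": 0.1,"yaw": 0.0}

```text
time_s: 12.8
position: [0.5571, -0.1485, 0.0733]
tool_rot: [[0.955, 0.295, 0.038], [0.295, -0.955, -0.002], [0.035, 0.013, -0.999]]
ft_force: [0.3, 0.0, -0.3]
grip_width: -0.0002
```

Call:
carry_out:
  rows:
    - {"tx": 0.0,"ty": 0.0,"tz": 0.1,"yaw": 0.0}
    - {"tx": 0.0,"ty": 0.0,"tz": 0.1,"yaw": 0.0}

```text
time_s: 13.0
position: [0.5573, -0.1485, 0.0713]
tool_rot: [[0.955, 0.296, 0.037], [0.296, -0.955, -0.003], [0.034, 0.013, -0.999]]
ft_force: [-3.1, -0.7, 4.8]
grip_width: -0.0
```

Call:
carry_out:
  rows:
    - {"tx": 0.0,"ty": 0.0,"tz": 0.1,"yaw": 0.0}
    - {"tx": 0.0,"ty": 0.0,"tz": 0.1,"yaw": 0.0}

```text
time_s: 13.2
position: [0.5572, -0.1485, 0.0696]
tool_rot: [[0.955, 0.296, 0.037], [0.296, -0.955, -0.003], [0.034, 0.013, -0.999]]
ft_force: [-2.3, -0.6, 5.5]
grip_width: -0.0
```

```bash
python3 st.py
```

```text
t 13.2 own xy mm [ -39.  -107.1] tip z mm 85.04 F [-2.3  -0.61  5.47] yaw 17.24 z [ 0.0366 -0.0027 -0.9993]
```

It gives, about 3.5 mm in at roughly 5 N. Press further.

Call:
carry_out:
  rows:
    - {"tx": 0.0,"ty": 0.0,"tz": 0.1,"yaw": 0.0}
    - {"tx": 0.0,"ty": 0.0,"tz": 0.1,"yaw": 0.0}
    - {"tx": 0.0,"ty": 0.0,"tz": 0.1,"yaw": 0.0}

```text
time_s: 13.5
position: [0.5573, -0.1485, 0.0669]
tool_rot: [[0.955, 0.296, 0.037], [0.296, -0.955, -0.003], [0.034, 0.014, -0.999]]
ft_force: [-3.4, -0.3, 4.5]
grip_width: -0.0003
```

Call:
carry_out:
  rows:
    - {"tx": 0.0,"ty": 0.0,"tz": 0.0,"yaw": 0.0}
    - {"tx": 0.0,"ty": 0.0,"tz": 0.0,"yaw": 0.0}
    - {"tx": 0.0,"ty": 0.0,"tz": 0.0,"yaw": 0.0}
    - {"tx": 0.0,"ty": 0.0,"tz": 0.0,"yaw": 0.0}
    - {"tx": 0.0,"ty": 0.0,"tz": 0.0,"yaw": 0.0}

```text
time_s: 14.0
position: [0.5573, -0.1485, 0.0669]
tool_rot: [[0.955, 0.296, 0.037], [0.296, -0.955, -0.003], [0.034, 0.014, -0.999]]
ft_force: [-2.2, -0.2, 4.0]
grip_width: -0.0002
```

```bash
python3 st.py; python3 - <<'E'
from rig import env
import cv2
im=env.get_image("scene")[:,:,::-1];cv2.imwrite("pics/s2.png",cv2.resize(im[170:370,170:370],(560,560),interpolation=cv2.INTER_CUBIC))
E
```

```text
t 14.0 own xy mm [ -39.  -107.1] tip z mm 82.35 F [-2.25 -0.21  4.02] yaw 17.24 z [ 0.0369 -0.0029 -0.9993]
```

View pics/s2.png

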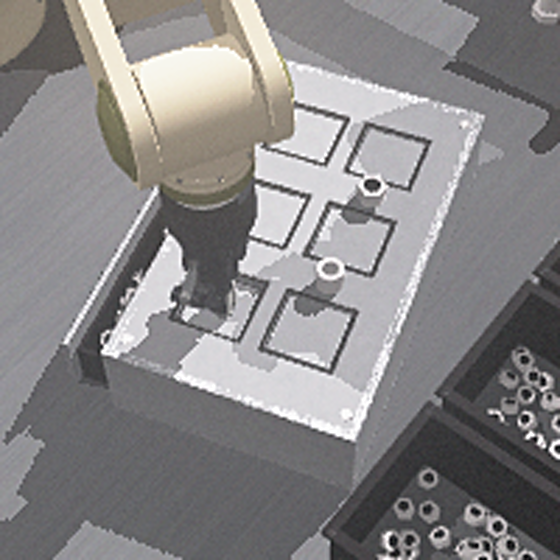

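The tray is out: its dark inside with nuts shows at (115,310) in the crop, and the nut and spacer are unmoved. Lift straight up and clear.

Call:
carry_out:
  rows:
    - {"tx": 0.0,"ty": 0.0,"tz": -1.0,"yaw": 0.0}
    - {"tx": 0.0,"ty": 0.0,"tz": -3.0,"yaw": 0.0}
    - {"tx": 0.0,"ty": 0.0,"tz": -4.0,"yaw": 0.0}
    - {"tx": 0.0,"ty": 0.0,"tz": -4.0,"yaw": 0.0}
    - {"tx": 0.0,"ty": 0.0,"tz": -3.0,"yaw": 0.0}
    - {"tx": 0.0,"ty": 0.0,"tz": 0.0,"yaw": 0.0}
    - {"tx": 0.0,"ty": 0.0,"tz": 0.0,"yaw": 0.0}
    - {"tx": 0.0,"ty": 0.0,"tz": 0.0,"yaw": 0.0}
    - {"tx": 0.0,"ty": 0.0,"tz": 0.0,"yaw": 0.0}
    - {"tx": 0.0,"ty": 0.0,"tz": 0.0,"yaw": 0.0}

```text
time_s: 15.05
position: [0.5517, -0.147, 0.2215]
tool_rot: [[0.955, 0.296, 0.035], [0.296, -0.955, 0.001], [0.034, 0.01, -0.999]]
ft_force: [0.5, -0.4, -0.3]
grip_width: -0.0002
```

```bash
python3 st.py; python3 - <<'E'
from rig import env
import cv2,numpy as np
a=env.get_image("wrist")[:,:,::-1];b=env.get_image("scene")[:,:,::-1]
cv2.imwrite("pics/f.png",np.hstack([cv2.resize(a,(400,300)),cv2.resize(b[180:345,160:380],(400,300))]))
E
```

```text
t 15.05 own xy mm [ -43.9 -104.1] tip z mm 236.89 F [ 0.46 -0.39 -0.32] yaw 17.24 z [ 3.540e-02  8.000e-04 -9.994e-01]
```

View pics/f.png

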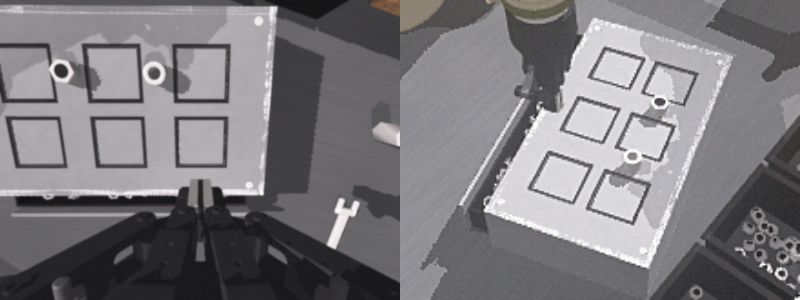

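The tray stays out, the plate at (203,142) is flush again, the nut and spacer are in place, and the hand is clear. Handing in.

```bash
python3 -c "
from rig import env
env.close_job()"
```

```text
the job is handed in; nothing more can be done
```

The tray is out and the job is handed in, at about 15 s of the 51 s allowed. I felt all six plates with the closed fingertips. Five were rigid, with peak readings of about 10–23 N. The front plate on the -y side gave at about 5 N, and I pressed it in about 6 mm until the tray sprang out. Then I lifted straight up about 15 cm.

**Last checks:**
- The pictures show the tray out and the plate looking flush again.
- The nut and spacer are where they were. I did not check the loose parts on the bench one by one, but the hand stayed well above the bench.
- The wrist force reads about zero with the hand clear.

**Disagreements:**
- Contact came with the TCP about 15 mm below the plate. With `env.tcp_to_tips` at 11 mm, the tips should have touched while the TCP was still 11 mm above it. I therefore set the contact height by touch.
- The hand tilted by about 2° during the moves, which did no harm.

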